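# Seat a mirror on a three-vee mount and lock it

## Task

Get the mount on the bench ready and seat the flat mirror on it: swing the keeper arm clear, lift off the brass weight that was left on the mount and stand it upright on the bench at least a hand's breadth away, then set the square-framed mirror (not the round lens) down on the mount so that all three ball feet bear in their vee grooves and it cannot rock, nose foot in the nose groove. Once it is seated, swing the keeper back all the way over its base plate. Hold the mirror upright by its frame without letting the fingers touch the glass, set it down rather than drop it, and leave the lens and the other things on the bench alone.

Things in the scene. Friction and masses are not known exactly. Their poses are not given: they have to be found in the camera images.
- mount: Grey mount fixed to the bench, 20 mm thick plate: x -50..65 mm, y -45..45 mm in its own frame, with an ear on its -y side (x 13..47 mm, to y = -95 mm) that carries the keeper pivot. Origin: under the seat's centre, at bench level; +x towards the nose groove; z up. On the plate stand three steel vee blocks 24 mm wide, 22 mm long, rims 30.5 mm over the bench.
- seat (a point): Where point mirror_feet lies when the mirror is fully home: on the mount, 24.3 mm over the bench, same axes as the mount.
- seat_nose (a point): Where point mirror_nose lies when the mirror is fully home: 45 mm along +x from seat.
- vee_nose: The single vee block under the nose foot, centred at x = 45, y = 0 mm of the mount (pose given is the mount's origin). Each groove is 16 mm wide and 9.5 mm deep with 50 degree walls, and points at the seat's centre.
- vee_left: Rear vee block, centred at x = -30, y = +24 mm of the mount (pose given is the mount's origin).
- vee_right: Rear vee block, centred at x = -30, y = -24 mm of the mount (pose given is the mount's origin).
- keeper (a joint): Keeper arm, turning about a vertical pivot: 0 = closed against its stop, arm points along the mount's +y across the seat; grows to 1.9 rad as it swings clockwise seen from above, out past +x. It stays where it is left (about 1 N at the knob moves it), is clear of the seat from about 1 rad on, and starts at 0 to 0.45.
- keeper_knob (a point): Centre of the keeper's black upright knob (14 mm diameter, 20 mm tall, on an 8 mm neck), 28 mm from the pivot along the arm, 80.3 mm over the bench, 26 mm above the arm's top face. It can be pinched from any side and turns in the fingers.
- keeper_pivot (a point): Point on the keeper's pivot axis at the height of the knob's centre; at x = 30, y = -75 mm of the mount. The arm is 12 mm wide, reaches 86 mm from the pivot, and lies 46.3 to 54.3 mm over the bench, 2 mm above the seated mirror's base plate.
- mirror_frame (a point): Centre of the mirror's upright square aluminium frame: 46 mm wide (its y), 60 mm high, 14 mm thick (its x). The round mirror glass is on its +x face, three brass screws stick out 9 mm on its -x face, so it is gripped across the 46 mm width. This point is 50 mm above the feet's undersides, 30 mm above the base plate's top and 18 mm behind (-x of) the mirror's origin.
- mirror: The whole mirror; its origin is the same point as point mirror_feet, x towards the nose, z up. The dark T-shaped base plate, 8 mm thick, spans x -44..58 mm: crossbar 28 mm x 74 mm at the rear, nose bar 24 mm wide. It stands on three polished, slippery 12 mm ball feet. 0.35 kg, loose.
- mirror_feet (a point): Mirror's origin, level with the feet's undersides. Feet at x, y = (45, 0), (-30, 24), (-30, -24) mm from it: they fit the mount one way round only. If lowered within about 4 mm and 0.1 rad of the seat, the feet slide home in the vees.
- mirror_nose (a point): Underside of the mirror's nose foot, 45 mm along the mirror's +x from mirror_feet.
- mirror_glass: The mirror's glass disc, 38 mm diameter, on the frame's +x face (pose given is the mirror's origin). Not to be touched by the fingers.
- lens_centre (a point): The other optic, not wanted: a round lens in a ring of 50 mm diameter on a post, with the same T-shaped base plate; top 83 mm over the bench. This point is 40 mm over its feet and 18 mm behind the centre of its feet; x towards its nose. The lens and the mirror may stand in either's place.
- small_weight: Brass check weight with knob, 26 mm diameter, 36 mm tall, 0.2 kg, at first standing on the mount's plate (20 mm over the bench) between the vee blocks. Origin: centre of its underside. Fixed equipment stands on the bench from 0.58 m ahead of the robot on, and a vice at its right edge (y below -0.24 m).
- weight_centre (a point): Centre of the brass check weight, half-way up, 18 mm above its underside.
- beaker: Glass beaker 62 mm diameter, 78 mm tall, beside the mount; leave alone. Origin: centre of its underside.
- bottle: Brown bottle with white cap, 47 mm diameter, 87 mm tall; leave alone. Origin: centre of its underside.
- tin: Lidded aluminium tin, 64 mm diameter, 42 mm tall; leave alone. Origin: centre of its underside.

How it is judged:
On the way:
1. the mirror sits home on all three vees, let go, while the keeper is still swung open (horizontal distance between mirror_feet and seat below 0.003 m and horizontal distance between mirror_nose and seat_nose below 0.004 m and z of mirror_feet in the frame of seat below 0.002 m and angle between mirror_feet's own z axis and vertical below 0.03 rad and contact force between each of vee_nose, vee_left, vee_right and mirror above 0.15 N and value of joint keeper above 0.6 rad and contact force between the fingers and mirror below 0.05 N), for 0.2 s.
At the end, for the whole second after the job is handed in: The mirror rests on all three vee blocks (each bears at least 0.15 N), within 3 mm of the seat (nose within 4 mm), level within 0.03 rad, at rest; the keeper is closed to within 0.2 rad; the brass weight stands upright on the bench itself, at least 120 mm from the seat's centre (horizontal distance between mirror_feet and seat below 0.003 m and horizontal distance between mirror_nose and seat_nose below 0.004 m and z of mirror_feet in the frame of seat below 0.002 m and angle between mirror_feet's own z axis and vertical below 0.03 rad and contact force between each of vee_nose, vee_left, vee_right and mirror above 0.15 N and value of joint keeper below 0.2 rad and linear speed of each of mirror, small_weight below 0.02 m/s and height (world z) of small_weight between -0.01 and 0.008 m and angle between small_weight's own z axis and vertical below 0.1 rad and horizontal distance between small_weight and seat above 0.12 m); the robot touches nothing.
It fails at once if the fingers touch the mirror's glass (contact force between the fingers and mirror_glass above 0.5 N).
It fails at once if the mirror is tipped over (more than 0.5 rad) (angle between mirror_feet's own z axis and vertical above 0.5 rad).
It fails at once if the mirror is dropped on the mount (let go more than 15 mm above its seat) (horizontal distance between mirror_feet and seat below 0.05 m and z of mirror_feet in the frame of seat above 0.015 m and contact force between the fingers and mirror below 0.02 N).
It fails at once if the lens is moved more than 25 mm (distance of lens_centre from where it was at the start of the episode above 0.025 m).
It fails at once if the beaker, the brown bottle or the tin is moved more than 25 mm or tipped (distance of any of beaker, bottle, tin from where it was at the start of the episode above 0.025 m or angle between any of beaker, bottle, tin's own z axis and vertical above 0.3 rad).
It also fails if it takes over 72 s, if anything falls off the work surface, if the arm or the gripper's body presses on something with over 40 N, if the wrist force passes 120 N, or if a joint passes its speed limit or range.

## Robot

A 7-joint arm with a two-finger parallel gripper is mounted at the origin on a cart in front of the work surface, level with it; the furniture and walls round the work are solid. World frame = base frame: x ahead of the robot, y to its left, z up, the work surface at z = 0. Lengths are in m, angles in rad, forces in N, time in s.
With the tool pointing down it reaches from about 0.4 to 0.85 m from the base axis. Payload 10.4 kg.
Tool frame: the origin (TCP) lies at the very end of the fingers, on their centre line; the grasp point (between the pads) lies 19 mm behind it (r.pinch_z is the distance from the TCP to the grasp point, in m); z points along the fingers, y is the line along which they close (so a half turn about z gives the same grasp; the last joint's range is limited). The gripper opens to 87 mm and grips with 3 to 60 N. Pads are 19 mm wide; open, the fingers measure 117 mm over their backs; the gripper's body (75 mm by 190 mm) begins 51 mm behind the grasp point.
Start: joints at [-1.28, 0.332, -0.065, 1.46, 0.022, 1.35, -0.088], TCP at [0.193, 0.595, 0.223] pointing down, gripper open.
Joint ranges: [-2.6, 2.6], [-0.5, 2.12], [-1.47, 1.34], [0.16, 2.42], [-1.27, 4.41], [0.06, 2.06], [-2.6, 2.6]. Speed limits (rad/s): [2.22, 2.22, 2.79, 2.79, 3.14, 3.14, 3.14].

## Interface

Orientations are given as a unit quaternion [x, y, z, w].
In Python, from bench import sensors, vision, r gives the robot as it stands.
- The arm moves only by the shell command python3 -m crank 'ROWS' [OPENING] [FORCE]. ROWS is JSON, a list of rows, each a list of 2 entries, a list of its own where there are three numbers: the shift along the tool's x, y, z normalised to -1 to 1, where 1 is 3 cm, then the turn about the tool's z normalised to -1 to 1, where 1 is 8 degrees. A call has 1 to 12 rows; each row shifts and turns the commanded pose from where the row before left it, along the tool's axes as they then stand; what a row does not reach is not made up. A row lasts 1/8 s, in which the tool goes at most 62.5 mm and 10.7 degrees, less where a joint would pass 70% of its speed; a pose out of reach is approached as far as the arm can. A call with a number of a shift or a turn outside -1 to 1 is refused whole. A call with a gripper value outside its range is refused whole. OPENING is the opening, from 0 (shut) to 1 (fully open), set as the call begins (- or left out, the last holds). The fingers move at their own pace and stop on an object; FORCE is the grip in N (left out, the last holds). Time passes only in rows, so rows that do not move let the fingers close. It gives the time, the measured TCP pose, the force, the opening and the grip force at its end, in the units of the state.
- sensors.read_state(): the state, without advancing time (a new reading comes with each control period).
- vision.camera(name): name is "scene" or "top" or "wrist"; returns the picture (420x560x3 uint8, red, green, blue); there is no depth.
- vision.camera_model(name): a dict with "vertical_fov" (degrees; the focal length in pixels is half the picture's height over the tangent of half this angle, whatever the lens; pixels are square), "cx", "cy" (the principal point, pixels), "camera_from_world" (4x4, takes a point from world to camera coordinates); the wrist camera has in their place "hand_eye" (4x4, takes a point from camera to tool coordinates, whose origin is the TCP and whose axes are the flange's). Camera axes: x right, y down, z forward; pixel columns grow to the right and rows downward; lengths in m; the calibration is good to about 2 mm. A picture is of the moment at which its call begins: read the wrist's pose just before it. camera_model takes no time and is no camera call.
- r.close_job(): hands the job in; it is judged then, once.
The state is a dict: "time": time; "joint_positions": joint angles; "joint_vel": joint speeds; "joint_torque": joint torques, N m; "ee_pos": TCP position; "eef_rot": TCP orientation; "ft_force": force on the tool from outside, world axes, zero at the start; "torque": the same for the moment, N m; "width": finger opening in m; "grip_force": force on a finger pad.
Only numpy, scipy, OpenCV 4.12 (cv2) and the standard library are available. Lean on these libraries where they do the work, as an engineer would, in place of code of your own. Each camera call takes 0.05 s, during which the arm holds its last target. There are 200 camera calls.

## Working session

There is one attempt and no reset: what is moved stays moved. The work goes in short steps, Python scripts to look and compute and a shell command to move; the robot and the scene stay as the last step left them, time stands still between calls to the robot, and variables do not carry over. Pictures are saved under pics/ and viewed, at most 12 in all, crops included, and the job is handed in when it is done.

```bash
ls; mkdir -p pics
python3 - <<'E'
from bench import sensors, vision, r
import cv2,numpy as np
s=sensors.read_state(); print(s)
for n in ["scene","top"]:
    im=vision.camera(n); cv2.imwrite(f"pics/{n}0.png",im[:,:,::-1]); m=vision.camera_model(n); print(n,m)
print(vision.camera_model("wrist"), r.pinch_z)
E
```

```text
pics
{'time': 0.0, 'joint_positions': array([-1.27961586,  0.33290951, -0.06468132,  1.46095783,  0.02164594,
        1.34989201, -0.08851178]), 'joint_vel': array([-1.31148865e-03,  1.19178260e-04,  5.27824905e-04, -2.96291775e-04,
        4.41336174e-04, -7.32546840e-05, -1.14867040e-03]), 'joint_torque': array([-1.36413278e-04, -6.23242593e+01,  2.45774863e-02, -3.89893734e+01,
       -6.13017473e-02,  3.98707367e-02,  1.82284239e-04]), 'ee_pos': array([0.19282085, 0.59409952, 0.22172252]), 'eef_rot': array([ 1.56246366e-01,  9.87717841e-01, -7.33020383e-04, -5.59393293e-05]), 'ft_force': array([0.35285482, 0.35185   , 0.29831321]), 'torque': array([-0.06087998,  0.01768713, -0.02201362]), 'grip_force': 0.0, 'width': 0.0868041207974011}
scene {'vertical_fov': 47.53912764686922, 'cx': 271.8317165951888, 'cy': 207.0034902559797, 'camera_from_world': array([[ 0.89146348, -0.45306761, -0.00475388, -0.37611332],
       [-0.30552177, -0.59333572, -0.74472087,  0.25998892],
       [ 0.33458826,  0.66534387, -0.66735914,  1.00728543],
       [ 0.        ,  0.        ,  0.        ,  1.        ]])}
top {'vertical_fov': 47.47608895238078, 'cx': 282.8271717873014, 'cy': 207.7995131766671, 'camera_from_world': array([[ 0.04756546, -0.99886297, -0.00320761,  0.07345468],
       [-0.97735673, -0.04587801, -0.20656485,  0.47620978],
       [ 0.20618282,  0.01296033, -0.97842765,  1.37455287],
       [ 0.        ,  0.        ,  0.        ,  1.        ]])}
{'vertical_fov': 70.81278516565217, 'cx': 280.3858651252737, 'cy': 216.5584158973538, 'hand_eye': array([[-2.09356304e-04, -9.70365051e-01, -2.41643590e-01,
         6.50414405e-02],
       [ 9.99998863e-01,  1.57751064e-04, -1.49986261e-03,
        -1.38399986e-03],
       [ 1.49353379e-03, -2.41643629e-01,  9.70363914e-01,
        -1.61503994e-01],
       [ 0.00000000e+00,  0.00000000e+00,  0.00000000e+00,
         1.00000000e+00]])} 0.0187
```

View pics/scene0.png

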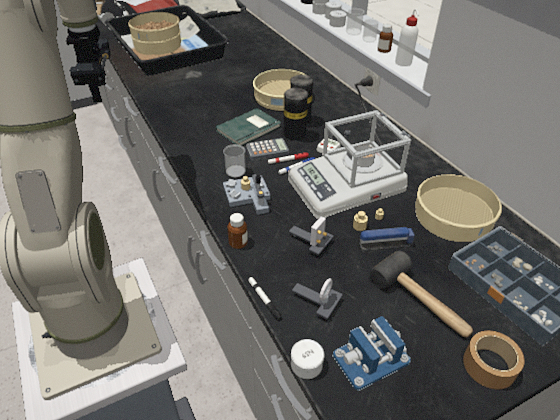

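View pics/top0.png

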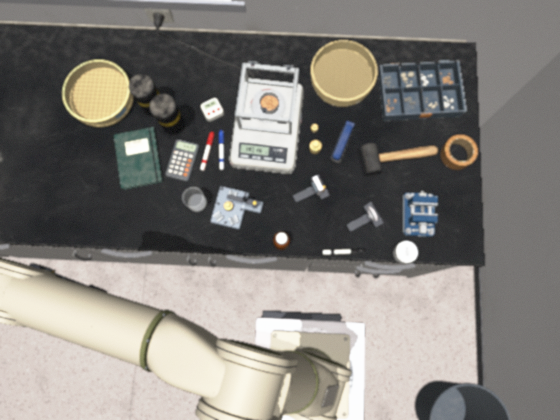

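The top view shows the mount at about (230,207), the keeper knob near (253,203), the two optics near (312,190) and (366,217), the beaker at (194,199), the bottle at (281,240) and the tin at (405,252). I'll enlarge these.

Run:
```python
import cv2,numpy as np
def crop(f,x,y,w,h,k):
    return cv2.resize(cv2.imread(f)[y:y+h,x:x+w],None,fx=k,fy=k,interpolation=cv2.INTER_CUBIC)
t='pics/top0.png'; s='pics/scene0.png'
A=np.hstack([crop(t,205,175,66,60,6),crop(t,285,170,66,60,6)])   # 792x360
cv2.imwrite('pics/c1.png',A)
B=np.hstack([crop(s,215,165,60,55,6),crop(s,285,210,60,55,6)])
C=np.hstack([crop(s,285,272,60,50,5),crop(t,340,195,60,50,5)])
C=np.pad(C,((0,0),(0,B.shape[1]-C.shape[1]),(0,0)))
cv2.imwrite('pics/c2.png',np.vstack([B,C]))
```

```text
(no output)
```

View pics/c1.png

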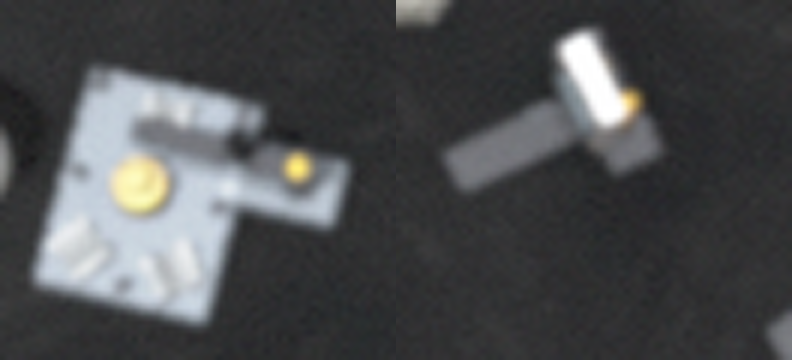

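View pics/c2.png

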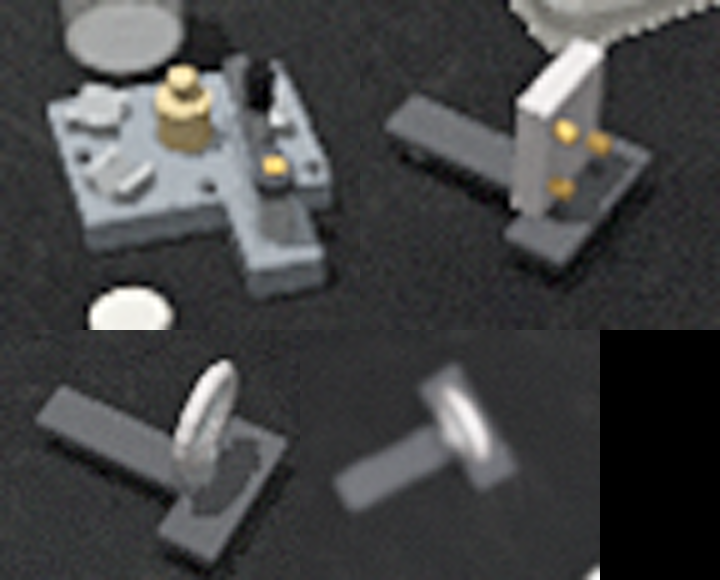

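Mirror is the square-framed optic nearer the balance (top ~(312,190)), nose pointing to image lower left; lens is at (366,217). The mount is at (230,207) with the weight at crop (140,182) and the pivot at crop (297,168). Next I fit poses from both views.

```bash
cat > h.py <<'E'
from bench import sensors, vision, r
import cv2,numpy as np
from scipy.optimize import least_squares
from scipy.spatial.transform import Rotation as R
def K(m): return (210/np.tan(np.radians(m["vertical_fov"])/2),m["cx"],m["cy"])
def Tof(n,s=None):
    m=vision.camera_model(n)
    if n!="wrist": return m["camera_from_world"],K(m)
    T=np.eye(4); T[:3,:3]=R.from_quat(s["eef_rot"]).as_matrix(); T[:3,3]=s["ee_pos"]
    return np.linalg.inv(T@m["hand_eye"]),K(m)
def proj(P,c):
    T,(f,cx,cy)=c; p=np.atleast_2d(P)@T[:3,:3].T+T[:3,3]
    return np.c_[cx+f*p[:,0]/p[:,2],cy+f*p[:,1]/p[:,2]]
def onz(uv,c,z):
    T,(f,cx,cy)=c; d=T[:3,:3].T@np.array([(uv[0]-cx)/f,(uv[1]-cy)/f,1]); o=-T[:3,:3].T@T[:3,3]
    return o+d*(z-o[2])/d[2]
def world(x,P): # x,y,yaw ; P mm
    P=np.atleast_2d(P)/1000.; c,s=np.cos(x[2]),np.sin(x[2])
    return np.c_[x[0]+c*P[:,0]-s*P[:,1],x[1]+s*P[:,0]+c*P[:,1],P[:,2]]
def fit(obs,x0): # obs list of (cam,P,uv)
    f=lambda x: np.concatenate([(proj(world(x,P),c)-uv).ravel() for c,P,uv in obs])
    q=least_squares(f,x0,loss='soft_l1'); print(np.round(q.x,4),'deg',np.degrees(q.x[2]).round(2),'\n',np.round(f(q.x).reshape(-1,2),1).tolist()); return q.x
E
python3 - <<'E'
from h import *
t=Tof("top"); s=Tof("scene")
for n,c in(("t",t),("s",s)): print(n,(-c[0][:3,:3].T@c[0][:3,3]).round(3))
tc=lambda l,ox,oy,sx=0:np.array([[ox+(u-sx)/6,oy+v/6] for u,v in l])
Pm=np.array([[65,45,20],[65,-45,20],[-50,45,20],[-50,-45,20],[47,-95,20],[13,-95,20]])
mt=fit([(t,Pm,tc([(90,67),(265,105),(37,285),(208,322),(350,160),(335,225)],205,175)),
 (s,Pm[[3,2,0,1,5,4]],tc([(88,228),(50,105),(280,60),(330,182),(250,270),(325,255)],215,165))],[.5,.1,0])
Pt=np.array([[58,12,20],[58,-12,20],[-44,37,20],[-16,37,20],[-11,-23,80],[-25,-23,80],[-11,23,80],[-25,23,80]])
Ps=np.array([[-16,37,20],[-44,37,20],[-44,-37,20],[58,12,20],[58,-12,20],[-11,23,80],[-25,23,80],[-25,-23,80],[-11,-23,80]])
mi=fit([(t,Pt,tc([(468,192),(440,152),(663,150),(615,172),(555,45),(597,28),(605,128),(632,108)],285,170,396)),
 (s,Ps,tc([(507,237),(560,260),(652,155),(388,127),(412,95),(517,103),(542,117),(605,52),(580,40)],285,210,360))],[.5,-.05,2])
def rep(nm,uv,c,z):
    w=onz(uv,c,z); d=w[:2]-mt[:2]; a=mt[2]; print(nm,w.round(4),'mount',np.round(1000*np.array([d[0]*np.cos(a)+d[1]*np.sin(a),-d[0]*np.sin(a)+d[1]*np.cos(a)]),1))
rep('knob t',(205+240/6,175+145/6),t,.085); rep('knob s',(215+260/6,165+85/6),s,.0803)
rep('w t',(205+140/6,175+181/6),t,.05); rep('w s',(215+182/6,165+70/6),s,.056)
rep('piv t',(205+297/6,175+167/6),t,.058);
rep('beaker t',(194,199),t,.06);rep('bottle t',(281,240),t,.087);rep('tin',(405,252),t,.042);rep('lens',(366,215),t,.05); rep('brassnear',(315,146),t,.02)
rep('bottle s',(237,220),s,.087);rep('beaker rim s',(235,150),s,.078)
E
```

```text
t [0.179 0.077 1.444]
s [ 0.078 -0.686  0.864]
[ 0.465   0.2582 -0.1814] deg -10.39 
 [[0.6, 0.1], [-0.2, 0.2], [-0.2, -0.4], [0.1, 0.1], [0.1, 0.2], [-0.0, 0.0], [-0.2, -0.4], [-1.0, -0.1], [0.0, 0.1], [0.5, -0.8], [0.3, 0.0], [0.2, 0.0]]
[0.5363 0.0102 2.0679] deg 118.48 
 [[-0.5, 0.2], [0.7, -0.1], [0.5, 0.2], [0.3, 0.4], [1.2, -0.1], [-1.5, 0.8], [-0.1, -0.3], [-0.4, 1.0], [-0.6, -0.4], [0.6, 0.6], [0.4, -0.1], [-0.8, -0.3], [0.3, -0.4], [0.2, -0.0], [1.2, -0.0], [0.4, -0.3], [-0.4, -0.5]]
knob t [0.4854 0.2069 0.085 ] mount [ 29.2 -46.7]
knob s [0.4888 0.2093 0.0803] mount [ 32.2 -43.8]
w t [0.4726 0.2588 0.05  ] mount [7.3 2. ]
w s [0.4747 0.2633 0.056 ] mount [8.6 6.8]
piv t [0.4816 0.1806 0.058 ] mount [ 30.3 -73.3]
beaker t [0.4844 0.3609 0.06  ] mount [  0.5 104.6]
bottle t [0.37   0.0961 0.087 ] mount [ -64.2 -176.5]
tin [ 0.3581 -0.2691  0.042 ] mount [ -10.1 -537.9]
lens [ 0.4619 -0.152   0.05  ] mount [  70.9 -404. ]
brassnear [0.6808 0.005  0.02  ] mount [ 257.9 -210.1]
bottle s [0.3729 0.085  0.087 ] mount [ -59.3 -186.9]
beaker rim s [0.4888 0.3626 0.078 ] mount [  4.5 107. ]
```

```bash
cat >> h.py <<'E'
M=np.array([.465,.2582,np.radians(-10.39)])
def go(x,y,z,psi=None):
    s=sensors.read_state(); Rm=R.from_quat(s["eef_rot"]).as_matrix(); p=np.array(s["ee_pos"])
    ps=np.degrees(np.arctan2(Rm[1,0],Rm[0,0])); d=Rm.T@(np.array([x,y,z])-p)/.03
    t=0 if psi is None else -((psi-ps+180)%360-180)/8
    print('t',round(s['time'],2),'p',p.round(4),'psi',ps.round(1),'F',np.round(s['ft_force'],1),'w',round(s['width'],4),'g',round(s['grip_force'],1),'| units',d.round(2),'turn',np.round(t,2))
def gom(mx,my,z,psi=None): w=world(M,[mx,my,0])[0]; go(w[0],w[1],z,psi)
E
python3 -m crank '[[[-1,-0.68,0.06],-0.24],[[-1,-0.68,0.06],-0.24],[[-1,-0.68,0.06],-0.24],[[-1,-0.68,0.06],-0.23],[[-1,-0.68,0.06],0],[[-1,-0.68,0.06],0],[[-1,-0.68,0.06],0],[[-1,-0.68,0.06],0],[[-1,-0.68,0.06],0],[[-1,-0.68,0.06],0],[[-1,-0.68,0.06],0],[[-1,-0.68,0.06],0]]' 0.5 10
python3 - <<'E'
from h import *
go(.46,.24,.2,169.6)
E
```

```text
time: 1.6
ee_pos: [0.4947, 0.2798, 0.2006]
eef_rot: [0.09, 0.996, -0.0, -0.0]
ft_force: [0.9, 1.5, -0.5]
width: 0.0436
grip_force: 0.0
t 1.6 p [0.4947 0.2798 0.2006] psi 169.6 F [ 0.9  1.5 -0.5] w 0.0436 g 0.0 | units [ 0.9  -1.51  0.02] turn 0.0
```

```bash
python3 -m crank '[[[0.45,-0.75,0],0],[[0.45,-0.75,0],0],[[0,0,0],0],[[0,0,0],0]]'
python3 - <<'E'
from h import *
s=sensors.read_state(); im=vision.camera("wrist"); cv2.imwrite("pics/w1.png",im[:,:,::-1])
go(.46,.24,.2); c=Tof("wrist",s)
print(proj(world(M,[[30,-75,54],[30,-47,90],[65,45,20],[-50,-45,20],[8,4,56]]),c).round(1))
cv2.imwrite("pics/w1b.png",cv2.resize(im[:,:,::-1],None,fx=1.42,fy=1.42,interpolation=cv2.INTER_CUBIC))
E
```

```text
time: 2.1
ee_pos: [0.4596, 0.2419, 0.201]
eef_rot: [0.09, 0.996, 0.0, 0.0]
ft_force: [0.1, 1.0, -0.9]
width: 0.0436
grip_force: 0.0
t 2.15 p [0.4597 0.2421 0.2009] psi 169.7 F [ 1.  -0.4  0.2] w 0.0437 g 0.0 | units [-0.02 -0.07  0.03] turn 0
[[229.  235. ]
 [251.5 246.2]
 [332.2 253.9]
 [257.5 159. ]
 [301.8 216. ]]
```

View pics/w1b.png

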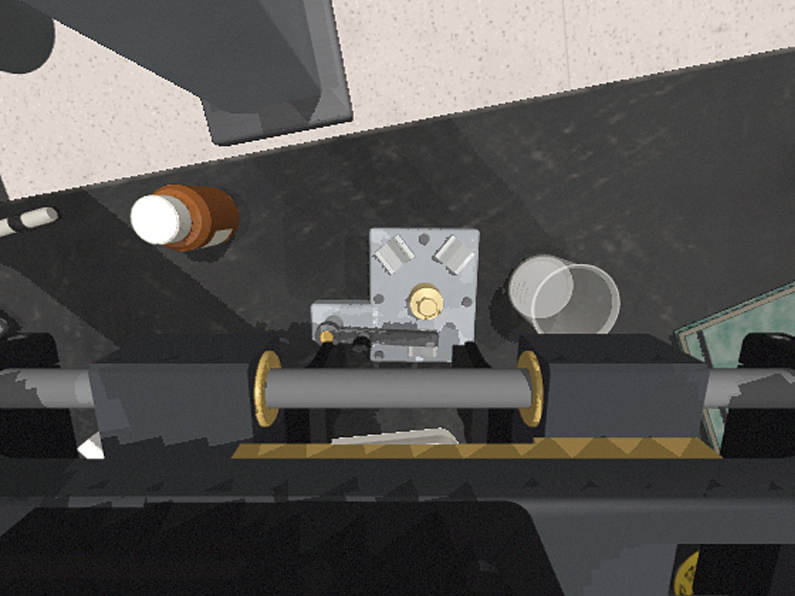

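The wrist view shows the mount at (425,295) of the enlarged picture, the weight at (426,303), the pivot at (327,337), and the dark keeper arm reaching right to (438,342). I'll enlarge it for the exact corners.

Run:
```python
import cv2
im=cv2.imread('pics/w1.png')[152:264,212:346]
im=cv2.convertScaleAbs(im,alpha=1.3,beta=25)
cv2.imwrite('pics/w1c.png',cv2.resize(im,None,fx=5,fy=5,interpolation=cv2.INTER_CUBIC))
```

```text
(no output)
```

View pics/w1c.png

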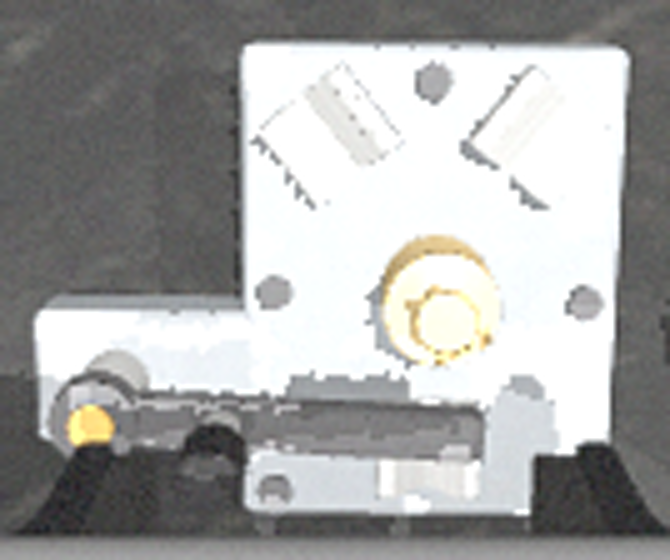

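Run:
```python
from h import *
s=sensors.read_state(); c=Tof("wrist",s); t=Tof("top"); sc=Tof("scene")
W=lambda l:np.array([[212+u/5,152+v/5] for u,v in l])
tc=lambda l,ox,oy,sx=0:np.array([[ox+(u-sx)/6,oy+v/6] for u,v in l])
Pw=np.array([[-50,-45,20],[-50,45,20],[65,-45,20],[13,-95,20],[13,-45,20]])
uw=W([(243,48),(628,50),(247,512),(37,311),(244,309)])
Pm=np.array([[65,45,20],[65,-45,20],[-50,45,20],[-50,-45,20],[47,-95,20],[13,-95,20]])
A=(t,Pm,tc([(90,67),(265,105),(37,285),(208,322),(350,160),(335,225)],205,175))
B=(sc,Pm[[3,2,0,1,5,4]],tc([(88,228),(50,105),(280,60),(330,182),(250,270),(325,255)],215,165))
C=(c,Pw,uw)
for o in([A],[B],[C],[A,B,C,C,C]): mt=fit(o,[.46,.25,-.2])
def rep(nm,uv,z):
    w=onz(uv,c,z); d=w[:2]-mt[:2]; a=mt[2]; print(nm,w.round(4),'mount',np.round(1000*np.array([d[0]*np.cos(a)+d[1]*np.sin(a),-d[0]*np.sin(a)+d[1]*np.cos(a)]),1))
q=W([(91,425),(483,433),(216,447),(447,320)])
rep('piv',q[0],.058);rep('tip',q[1],.0543);rep('knob',q[2],.09);rep('wt',q[3],.056)
```

```text
[ 0.465   0.2584 -0.1742] deg -9.98 
 [[0.4, 0.2], [-0.4, 0.1], [-0.1, -0.2], [0.2, 0.1], [-0.0, 0.0], [-0.1, -0.2]]
[ 0.4651  0.2577 -0.1898] deg -10.87 
 [[-0.3, -0.3], [-0.8, -0.1], [0.3, 0.3], [0.6, -0.5], [0.1, 0.2], [0.1, 0.3]]
[ 0.468   0.2607 -0.1882] deg -10.78 
 [[-0.3, -0.8], [1.6, -0.6], [-0.2, 1.0], [-0.5, 0.0], [0.0, 0.7]]
[ 0.4676  0.2605 -0.1875] deg -10.74 
 [[0.1, -0.8], [-0.8, -0.5], [-0.9, -1.3], [-0.7, -0.7], [-0.6, -0.4], [-0.8, -0.6], [0.2, -1.2], [-0.4, -0.9], [0.6, -0.5], [0.9, -1.4], [0.6, -0.7], [0.5, -0.7], [-0.5, -1.0], [1.4, -0.9], [-0.4, 0.8], [-0.7, -0.2], [-0.2, 0.5], [-0.5, -1.0], [1.4, -0.9], [-0.4, 0.8], [-0.7, -0.2], [-0.2, 0.5], [-0.5, -1.0], [1.4, -0.9], [-0.4, 0.8], [-0.7, -0.2], [-0.2, 0.5]]
piv [0.4823 0.1809 0.058 ] mount [ 29.3 -75.5]
tip [0.5006 0.2641 0.0543] mount [31.7  9.6]
knob [0.4819 0.2113 0.09  ] mount [ 23.2 -45.7]
wt [0.4736 0.2604 0.056 ] mount [5.9 1. ]
```

```bash
sed -i 's/^M=.*/M=np.array([.4665,.2595,np.radians(-10.7)])/' h.py
python3 - <<'E'
from h import *
gom(31,-47,.0613,169.3)
E
```

```text
t 2.15 p [0.4597 0.2421 0.2009] psi 169.7 F [ 1.  -0.4  0.2] w 0.0437 g 0.0 | units [-1.14 -0.96  4.65] turn 0.04
```

```bash
python3 -m crank '[[[-0.57,-0.48,0.4],0],[[-0.57,-0.48,0.4],0.04],[[0,0,1],0],[[0,0,1],0],[[0,0,0.9],0],[[0,0,0.95],0],[[0,0,0],0]]' 0.5 10 && python3 -m crank '[[[0,0,0],0],[[0,0,0],0],[[0,0,0],0],[[0,0,0],0],[[0,0,0],0]]' 0 8
python3 - <<'E'
from h import *
gom(31,-47,.0613,169.3)
E
```

```text
time: 3.02
ee_pos: [0.4871, 0.2069, 0.0598]
eef_rot: [0.093, 0.996, -0.001, -0.001]
ft_force: [-1.2, -0.2, 0.5]
width: 0.0435
grip_force: 0.0
time: 3.65
ee_pos: [0.4885, 0.2093, 0.0622]
eef_rot: [0.092, 0.996, 0.002, 0.001]
ft_force: [1.5, 7.0, -1.7]
width: 0.0135
grip_force: 8.0
t 3.65 p [0.4885 0.2093 0.0622] psi 169.4 F [ 1.5  7.  -1.7] w 0.0135 g 8.0 | units [-0.   -0.06  0.03] turn 0.01
```

```bash
python3 -m crank '[[[-0.14,0.04,0],0],[[-0.13,-0.04,0],0],[[-0.14,-0.07,0],0],[[-0.14,-0.09,0],0],[[-0.11,-0.12,0],0],[[-0.1,-0.13,0],0],[[-0.06,-0.15,0],0],[[-0.05,-0.16,0],0],[[-0.01,-0.19,0],0],[[0,0,0],0]]' 0 8
python3 - <<'E'
from h import *
gom(58,-75.8,.0613,169.3)
im=vision.camera("top"); cv2.imwrite('pics/t2.png',cv2.resize(im[165:245,180:280,::-1],None,fx=6,fy=6,interpolation=cv2.INTER_CUBIC))
E
```

```text
time: 4.9
ee_pos: [0.5107, 0.1746, 0.0624]
eef_rot: [0.094, 0.996, 0.001, 0.002]
ft_force: [6.0, 1.0, 3.3]
width: 0.0131
grip_force: 8.0
t 4.9 p [0.5107 0.1746 0.0624] psi 169.2 F [6.  1.  3.3] w 0.0131 g 8.0 | units [ 0.04 -0.02  0.04] turn -0.01
```

```bash
sed -i 's/^M=.*/M=np.array([.468,.2608,np.radians(-10.75)])/' h.py; python3 -m crank '[[[0,0,0],0],[[0,0,0],0],[[0,0,0],0],[[0,0,-0.8],0],[[0,0,-0.8],0],[[0,0,-0.4],0],[[0,0,0],0]]' 0.5 8
python3 - <<'E'
from h import *
go(.474,.261,.036,169.25)
E
```

```text
time: 5.82
ee_pos: [0.509, 0.1753, 0.1218]
eef_rot: [0.093, 0.996, 0.0, 0.0]
ft_force: [0.1, 0.8, -0.8]
width: 0.0435
grip_force: 0.0
t 5.83 p [0.509  0.1753 0.1218] psi 169.3 F [ 0.1  0.8 -0.8] w 0.0435 g 0.0 | units [1.68 2.59 2.86] turn 0.01
```

```bash
python3 -m crank '[[[0.84,0.87,0],0],[[0.84,0.86,0],0],[[0,0.86,0],0],[[0,0,0.8],0],[[0,0,0.8],0],[[0,0,0.8],0],[[0,0,0.6],0],[[0,0,0],0]]' && python3 -m crank '[[[0,0,0],0],[[0,0,0],0],[[0,0,0],0],[[0,0,0],0],[[0,0,0],0]]' 0 15
python3 - <<'E'
from h import *
go(.474,.261,.031,169.25)
E
```

```text
time: 6.82
ee_pos: [0.4726, 0.2601, 0.0298]
eef_rot: [0.093, 0.996, -0.001, -0.001]
ft_force: [-0.5, 0.1, -0.2]
width: 0.0436
grip_force: 0.0
time: 7.45
ee_pos: [0.4742, 0.2613, 0.0322]
eef_rot: [0.093, 0.996, 0.001, 0.001]
ft_force: [-0.2, -0.7, 6.0]
width: 0.025
grip_force: 15.0
t 7.45 p [0.4742 0.2613 0.0322] psi 169.3 F [-0.2 -0.7  6. ] w 0.025 g 15.0 | units [ 0.   -0.01  0.04] turn 0.01
```

```bash
python3 -m crank '[[[0,0,-0.3],0],[[0,0,-0.7],0],[[0,0,-1],0],[[0,0,-1],0],[[0,0,0],0]]'
python3 - <<'E'
from h import *
go(.445,.105,.125,180)
E
```

```text
time: 8.07
ee_pos: [0.4747, 0.2615, 0.1238]
eef_rot: [0.093, 0.996, 0.001, 0.001]
ft_force: [-0.1, -0.3, -1.6]
width: 0.025
grip_force: 15.0
t 8.07 p [0.4747 0.2615 0.1238] psi 169.3 F [-0.1 -0.3 -1.6] w 0.025 g 15.0 | units [ 0.01 -5.31 -0.06] turn -1.34
```

```bash
python3 -m crank '[[[0,-0.5,0],0],[[0,-0.9,0],0],[[0,-1,0],0],[[0,-1,0],0],[[0,-1,0],0],[[0,-0.9,0],0],[[0,0,0],-0.67],[[0,0,0],-0.67],[[0,0,0.9],0],[[0,0,1],0],[[0,0,1],0],[[0,0,0.4],0]]' && python3 -m crank '[[[0,0,0.2],0],[[0,0,0.1],0],[[0,0,0],0]]'
python3 - <<'E'
from h import *
go(.445,.105,.0122,180)
E
```

```text
time: 9.57
ee_pos: [0.442, 0.1031, 0.0201]
eef_rot: [0.0, 1.0, -0.001, -0.002]
ft_force: [0.0, 0.4, -1.3]
width: 0.025
grip_force: 15.0
time: 9.95
ee_pos: [0.4445, 0.1047, 0.0139]
eef_rot: [-0.0, 1.0, 0.0, 0.0]
ft_force: [-0.5, -0.3, -1.1]
width: 0.0253
grip_force: 15.0
t 9.95 p [0.4445 0.1047 0.0139] psi -180.0 F [-0.5 -0.3 -1.1] w 0.0253 g 15.0 | units [-0.02  0.01  0.06] turn 0.0
```

Lower gently until contact, then release and rise.

```bash
python3 -m crank '[[[0,0,0.05],0],[[0,0,0.03],0],[[0,0,0],0]]' && python3 -m crank '[[[0,0,0],0],[[0,0,0],0],[[0,0,0],0],[[0,0,-0.5],0],[[0,0,-1],0],[[0,0,-1],0],[[0,0,-1],0],[[0,0,-1],0],[[0,0,0],0],[[0,0,0],0]]' 0.5
python3 - <<'E'
from h import *
s=sensors.read_state(); im=vision.camera("wrist"); cv2.imwrite("pics/w3.png",im[:,:,::-1]); t=vision.camera("top");sc=vision.camera("scene")
A=cv2.resize(t[165:265,180:340],None,fx=5,fy=5,interpolation=cv2.INTER_CUBIC)
cv2.imwrite('pics/a3.png',A[:,:,::-1])
go(.545,-.006,.15,118.5)
E
```

```text
time: 10.32
ee_pos: [0.4447, 0.1049, 0.012]
eef_rot: [-0.0, 1.0, 0.0, 0.0]
ft_force: [-2.7, -1.2, 10.5]
width: 0.025
grip_force: 15.0
time: 11.58
ee_pos: [0.444, 0.1046, 0.1461]
eef_rot: [-0.0, 1.0, 0.0, 0.0]
ft_force: [-0.7, -0.2, -0.5]
width: 0.0434
grip_force: 0.0
t 11.72 p [0.4437 0.1044 0.1454] psi -180.0 F [ 0.6 -1.  -0. ] w 0.0435 g 0.0 | units [-3.38 -3.68 -0.16] turn 7.69
```

View pics/a3.png

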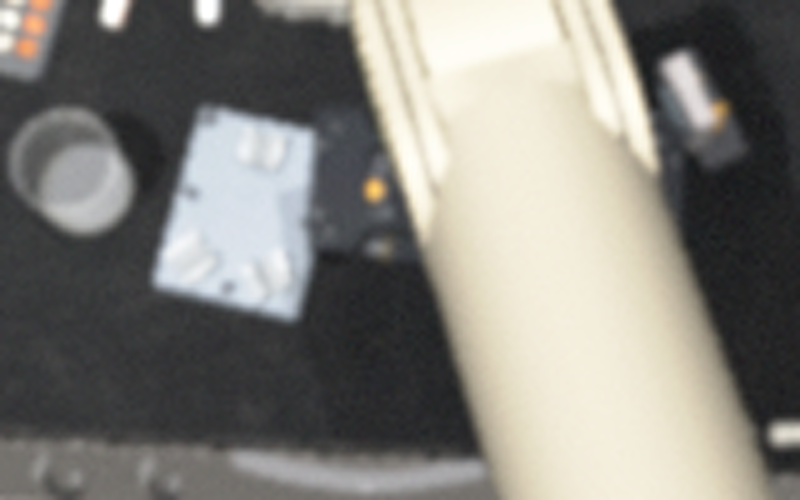

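```bash
python3 -m crank '[[[-0.84,-0.92,-0.2],0],[[-0.84,-0.92,-0.2],0],[[-0.85,-0.92,-0.2],0],[[-0.85,-0.92,0],0],[[0,0,0],1],[[0,0,0],1],[[0,0,0],1],[[0,0,0],1],[[0,0,0],1],[[0,0,0],1],[[0,0,0],1],[[1,0,0],0.69]]' 0.75 && python3 -m crank '[[[0,0,0],0],[[0,0,0],0]]'
python3 - <<'E'
from h import *
s=sensors.read_state(); im=vision.camera("wrist"); cv2.imwrite("pics/w4.png",im[:,:,::-1]); c=Tof("wrist",s)
mi=[.5363,.0102,2.0679]
P=[[58,12,20],[58,-12,20],[-44,37,20],[-16,37,20],[-44,-37,20],[-16,-37,20],[-11,-23,80],[-25,-23,80],[-11,23,80],[-25,23,80]]
print(proj(world(mi,P),c).round(1).tolist())
go(.545,-.006,.15,118.5)
cv2.imwrite("pics/w4b.png",cv2.resize(im[100:320,180:400,::-1],None,fx=2.7,fy=2.7,interpolation=cv2.INTER_CUBIC))
E
```

```text
time: 13.22
ee_pos: [0.5288, 0.0175, 0.1633]
eef_rot: [0.514, 0.858, -0.001, 0.0]
ft_force: [0.7, 0.9, -0.1]
width: 0.0653
grip_force: 0.0
time: 13.48
ee_pos: [0.5289, 0.0187, 0.1638]
eef_rot: [0.511, 0.86, -0.0, -0.0]
ft_force: [0.2, 0.6, -0.3]
width: 0.0655
grip_force: 0.0
[[272.1, 160.2], [295.7, 160.2], [249.8, 254.4], [249.2, 230.0], [317.1, 254.5], [317.9, 230.1], [310.6, 244.2], [310.1, 259.1], [258.1, 244.1], [258.3, 259.1]]
t 13.53 p [0.529  0.0184 0.1638] psi 118.5 F [ 0.3 -0.3 -0.5] w 0.0655 g 0.0 | units [-0.97  0.08  0.46] turn 0.0
```

View pics/w4b.png

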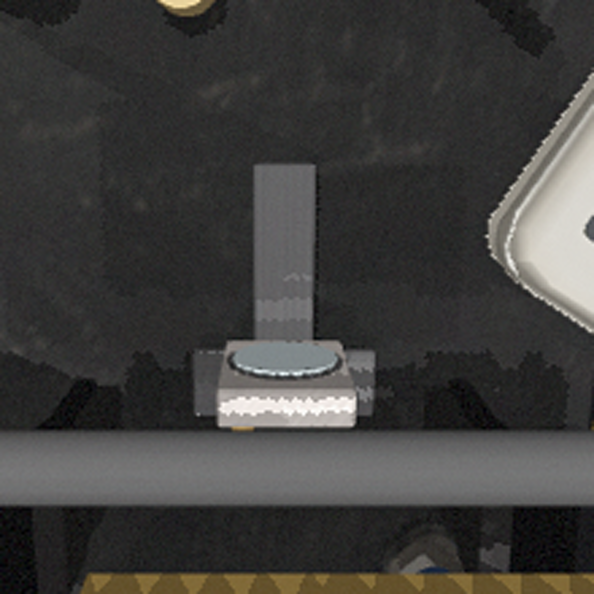

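The wrist picture shows the mirror frame's top edge at (287,408) and its nose end at (285,165), within 1.5 mm of the fit. The glass faces the nose. Descending to grip the frame.

```bash
python3 - <<'E'
from h import *
go(.546,-.0055,.042,118.5)
E
python3 -m crank '[[[-0.5,0.06,0.4],0],[[-0.47,0.06,0.6],0],[[0,0,0.6],0],[[0,0,0.6],0],[[0,0,0.6],0],[[0,0,0.6],0],[[0,0,0.4],0],[[0,0,0],0],[[0,0,0],0]]'
python3 - <<'E'
from h import *
go(.546,-.0055,.042,118.5)
E
```

```text
t 13.53 p [0.529  0.0184 0.1638] psi 118.5 F [ 0.3 -0.3 -0.5] w 0.0655 g 0.0 | units [-0.97  0.12  4.06] turn 0.0
time: 14.65
ee_pos: [0.5463, -0.0047, 0.0505]
eef_rot: [0.511, 0.859, 0.0, 0.0]
ft_force: [-0.4, 1.3, 0.5]
width: 0.0653
grip_force: 0.0
t 14.65 p [ 0.5463 -0.0047  0.0505] psi 118.5 F [-0.4  1.3  0.5] w 0.0653 g 0.0 | units [-0.02 -0.02  0.28] turn 0.0
```

```bash
python3 -m crank '[[[0,0,0.27],0],[[0,0,0],0]]' && python3 -m crank '[[[0,0,0],0],[[0,0,0],0],[[0,0,0],0],[[0,0,0],0],[[0,0,0],0],[[0,0,0],0]]' 0 25
python3 - <<'E'
from h import *
go(.546,-.0055,.042,118.5)
E
```

```text
time: 14.9
ee_pos: [0.5456, -0.0047, 0.0415]
eef_rot: [0.511, 0.859, -0.0, -0.0]
ft_force: [0.0, 1.5, 1.1]
width: 0.0651
grip_force: 0.0
time: 15.65
ee_pos: [0.546, -0.0047, 0.0421]
eef_rot: [0.511, 0.859, 0.0, 0.0]
ft_force: [0.4, 0.6, 1.3]
width: 0.0457
grip_force: 25.0
t 15.65 p [ 0.546  -0.0047  0.0421] psi 118.5 F [0.4 0.6 1.3] w 0.0457 g 25.0 | units [-0.02 -0.01  0.  ] turn -0.0
```

```bash
python3 -m crank '[[[0,0,-0.2],0],[[0,0,-0.5],0],[[0,0,-0.8],0],[[0,0,-1],0],[[0,0,-1],0],[[0,0,0],0],[[0,0,0],0]]'
python3 - <<'E'
from h import *
s=sensors.read_state(); im=vision.camera("wrist"); cv2.imwrite("pics/w5.png",im[:,:,::-1]); c=Tof("wrist",s)
print(s["joint_positions"].round(2))
cv2.imwrite("pics/w5b.png",cv2.resize(im[100:270,180:400,::-1],None,fx=3.5,fy=3.5,interpolation=cv2.INTER_CUBIC))
go(.45,.13,.15,118.5)
E
```

```text
time: 16.52
ee_pos: [0.5453, -0.0047, 0.1462]
eef_rot: [0.511, 0.859, -0.0, -0.0]
ft_force: [-0.6, -0.2, -4.1]
width: 0.0458
grip_force: 25.0
[-0.55  0.23  0.55  1.8  -0.13  1.15  0.53]
t 16.57 p [ 0.545  -0.0046  0.1458] psi 118.5 F [-0.5 -0.  -4.7] w 0.0457 g 25.0 | units [ 5.46 -0.64 -0.14] turn 0.0
```

View pics/w5b.png

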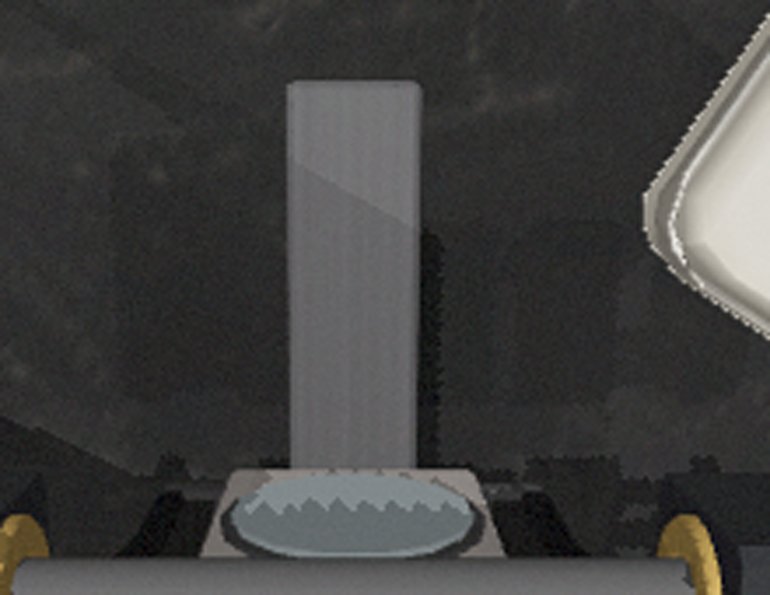

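Run:
```python
from h import *
m=vision.camera_model("wrist"); f,cx,cy=K(m); H=m["hand_eye"]
def tool(u,v,z):
    d=H[:3,:3]@np.array([(u-cx)/f,(v-cy)/f,1]); return H[:3,3]+d*(z-H[2,3])/d[2]
for u,v in [(262.3,123.7),(300,123.7)]: print(tool(u,v,.0221).round(4))
print(tool(180+290/3.5,100+465/3.5,.0221).round(4),tool(180+416/3.5,100+465/3.5,.0221).round(4))
```

```text
[ 0.0751 -0.0117  0.0221]
[0.0751 0.0107 0.0221]
[ 0.0074 -0.0124  0.0221] [0.0074 0.011  0.0221]
```

```bash
python3 -m crank '[[[0.6,-0.08,-0.15],0],[[0.9,-0.1,-0.1],0],[[0.95,-0.1,0],0],[[0.95,-0.12,0],0],[[0.9,-0.12,0],0.4],[[0.8,-0.12,0],0.8],[[0.3,0,0],1],[[0,0,0],1],[[0,0,0],1],[[0,0,0],1],[[0,0,0],1],[[0,0,0],1]]' && python3 -m crank '[[[0,0,0],1],[[0,0,0],1],[[0,0,0],1],[[0,0,0],1],[[0,0,0],1],[[0,0,0],1],[[0,0,0],1],[[0,0,0],0.8],[[0,0,0],0]]'
python3 - <<'E'
from h import *
print(sensors.read_state()["joint_positions"].round(2))
gom(-17.5,.3,.15,-10.75)
E
```

```text
time: 18.08
ee_pos: [0.4534, 0.1295, 0.1532]
eef_rot: [0.863, 0.505, -0.001, -0.0]
ft_force: [0.1, -0.2, -3.6]
width: 0.0459
grip_force: 25.0
time: 19.2
ee_pos: [0.4535, 0.1296, 0.1534]
eef_rot: [1.0, -0.013, -0.001, 0.0]
ft_force: [-0.5, 0.8, -3.4]
width: 0.0458
grip_force: 25.0
[-0.83  0.04  0.46  1.96 -0.02  1.15 -1.95]
t 19.2 p [0.4535 0.1296 0.1534] psi -1.5 F [-0.5  0.8 -3.4] w 0.0458 g 25.0 | units [-0.2  -4.49  0.11] turn 1.16
```

```bash
python3 -m crank '[[[-0.04,-0.5,0],0],[[-0.04,-0.8,0],0],[[-0.04,-0.9,0],0],[[-0.04,-0.9,0],0],[[-0.04,-0.8,0],0],[[0,-0.59,0],0],[[0,0,0],0.58],[[0,0,0],0.58],[[0,0,0],0],[[0,0,0],0]]'
python3 - <<'E'
from h import *
gom(-17.5,.3,.0664,-10.75)
s=sensors.read_state(); im=vision.camera("wrist"); c=Tof("wrist",s)
cv2.imwrite("pics/w6b.png",cv2.resize(im[70:270,160:400,::-1],None,fx=3,fy=3,interpolation=cv2.INTER_CUBIC))
print(proj(world(M,[[65,45,20],[65,-45,20],[30,-75,58]]),c).round(1).tolist())
E
```

```text
time: 20.45
ee_pos: [0.4517, 0.2648, 0.1544]
eef_rot: [0.996, -0.093, -0.0, 0.0]
ft_force: [0.1, -0.2, -4.0]
width: 0.0459
grip_force: 25.0
t 20.45 p [0.4517 0.2648 0.1544] psi -10.7 F [ 0.1 -0.2 -4. ] w 0.0459 g 25.0 | units [-0.03  0.02  2.93] turn 0.01
[[232.5, 126.1], [326.3, 126.2], [366.2, 165.9]]
```

View pics/w6b.png

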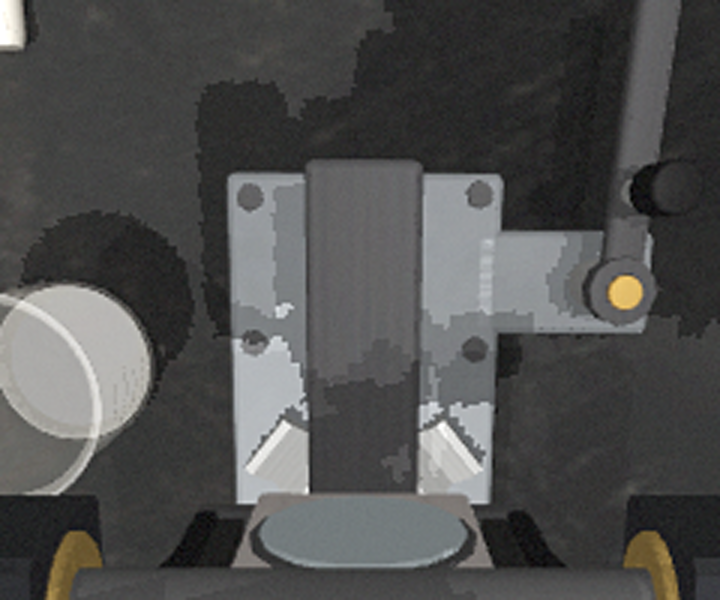

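The mirror hangs over the mount: the nose bar is centred between the plate corners (228,175) and (502,175), and the keeper is open (knob at (662,190)). A correction of about 2 mm in −x and 1 mm in +y is due, then lowering.

```bash
python3 -m crank '[[[-0.06,0.03,0.3],0],[[0,0,0.6],0],[[0,0,0.6],0],[[0,0,0.6],0],[[0,0,0.4],0],[[0,0,0.2],0],[[0,0,0],0],[[0,0,0],0]]'
python3 - <<'E'
from h import *
gom(-18.5,-.5,.0664,-10.75)
E
python3 -m crank '[[[0,0,0.06],0],[[0,0,0.04],0],[[0,0,0],0],[[0,0,0],0]]'
python3 - <<'E'
from h import *
gom(-18.5,-.5,.0664,-10.75)
E
```

```text
time: 21.5
ee_pos: [0.4501, 0.2644, 0.074]
eef_rot: [0.996, -0.094, 0.0, -0.0]
ft_force: [0.4, 0.6, -4.2]
width: 0.046
grip_force: 25.0
t 21.5 p [0.4501 0.2644 0.074 ] psi -10.8 F [ 0.4  0.6 -4.2] w 0.046 g 25.0 | units [-0.01  0.02  0.25] turn -0.0
time: 22.0
ee_pos: [0.4498, 0.2642, 0.0705]
eef_rot: [0.996, -0.094, 0.0, -0.0]
ft_force: [-0.4, 0.7, -3.6]
width: 0.0459
grip_force: 25.0
t 22.0 p [0.4498 0.2642 0.0705] psi -10.8 F [-0.4  0.7 -3.6] w 0.0459 g 25.0 | units [0.   0.01 0.14] turn -0.0
```

```bash
python3 -m crank '[[[0,0,0.05],0],[[0,0,0],0],[[0,0,0],0]]'; python3 -m crank '[[[0,0,0.05],0],[[0,0,0],0],[[0,0,0],0]]'; python3 -m crank '[[[0,0,0.04],0],[[0,0,0],0],[[0,0,0],0]]'
```

```text
time: 22.38
ee_pos: [0.4498, 0.2641, 0.0689]
eef_rot: [0.996, -0.094, -0.0, -0.0]
ft_force: [-0.0, 0.3, -4.6]
width: 0.0462
grip_force: 25.0
time: 22.75
ee_pos: [0.4497, 0.2645, 0.0675]
eef_rot: [0.996, -0.094, 0.0, -0.0]
ft_force: [-2.3, 2.5, -2.4]
width: 0.0457
grip_force: 25.0
time: 23.12
ee_pos: [0.4497, 0.2647, 0.0668]
eef_rot: [0.996, -0.094, -0.0, -0.001]
ft_force: [-4.0, 2.2, 6.2]
width: 0.0457
grip_force: 25.0
```

```bash
python3 -m crank '[[[-0.03,-0.01,0.01],0],[[0,0,0],0],[[0,0,0],0]]' - 8; python3 -m crank '[[[0,0,0],0],[[0,0,0],0],[[0,0,0],0],[[0,0,0],0],[[0,0,0],0]]' 0.7
```

```text
time: 23.5
ee_pos: [0.4494, 0.2648, 0.0666]
eef_rot: [0.996, -0.094, 0.0, -0.0]
ft_force: [-1.8, -0.1, 5.4]
width: 0.0459
grip_force: 8.0
time: 24.12
ee_pos: [0.4489, 0.2646, 0.0659]
eef_rot: [0.996, -0.094, 0.0, -0.0]
ft_force: [0.6, -0.3, 0.2]
width: 0.0608
grip_force: 0.0
```

Run:
```python
from h import *
gom(-18,0,.0664,-10.75)
s=sensors.read_state(); im=vision.camera("wrist"); t=vision.camera("scene")
A=cv2.resize(im[60:260,160:400,::-1],None,fx=2,fy=2,interpolation=cv2.INTER_CUBIC)
B=cv2.resize(t[155:225,210:285,::-1],None,fx=4,fy=400/70,interpolation=cv2.INTER_CUBIC)
cv2.imwrite("pics/w7b.png",np.hstack([A,B]))
```

```text
t 24.12 p [0.4489 0.2646 0.0659] psi -10.8 F [ 0.6 -0.3  0.2] w 0.0608 g 0.0 | units [ 0.05  0.01 -0.02] turn -0.0
```

View pics/w7b.png

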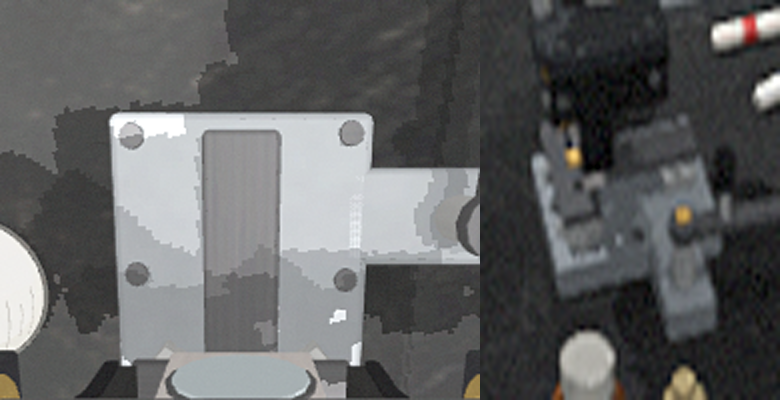

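The mirror is home: the nose bar (203–281) is centred on the plate (110–372), with its end 7 mm inside the plate edge. The scene crop shows the keeper still open. Rising now, then to the knob.

```bash
python3 -m crank '[[[0,0,-0.4],0],[[0,0,-0.6],0],[[0,0,-0.8],0],[[0,0,-0.8],0],[[0,0,0],0],[[0,0,0],0]]' 0.7
python3 - <<'E'
from h import *
go(.5103,.1748,.062,-10.75)
s=sensors.read_state(); im=vision.camera("wrist"); cv2.imwrite('pics/w8.png',im[:,:,::-1])
E
```

```text
time: 24.98
ee_pos: [0.4488, 0.2645, 0.1439]
eef_rot: [0.996, -0.094, -0.0, -0.0]
ft_force: [0.4, -0.7, 0.2]
width: 0.0609
grip_force: 0.0
t 24.98 p [0.4488 0.2645 0.1439] psi -10.8 F [ 0.4 -0.7  0.2] w 0.0609 g 0.0 | units [2.58 2.56 2.73] turn -0.0
```

```bash
python3 -m crank '[[[0.6,0.6,0],0],[[0.7,0.7,0],0],[[0.7,0.7,0],0],[[0.58,0.56,0],0],[[0,0,0.7],0],[[0,0,0.9],0],[[0,0,0.7],0],[[0,0,0.43],0],[[0,0,0],0]]' 0.5 && python3 -m crank '[[[0,0,0],0],[[0,0,0],0],[[0,0,0],0],[[0,0,0],0],[[0,0,0],0]]' 0 8
python3 - <<'E'
from h import *
gom(30,-47,.062,-10.75)
E
```

```text
time: 26.15
ee_pos: [0.51, 0.1743, 0.0611]
eef_rot: [0.996, -0.094, -0.001, 0.001]
ft_force: [0.1, 0.8, -0.4]
width: 0.0433
grip_force: 0.0
time: 26.78
ee_pos: [0.5108, 0.1747, 0.0623]
eef_rot: [0.996, -0.094, 0.0, -0.0]
ft_force: [-0.7, -0.4, 2.6]
width: 0.0134
grip_force: 8.0
t 26.77 p [0.5108 0.1747 0.0623] psi -10.8 F [-0.7 -0.4  2.6] w 0.0134 g 8.0 | units [-0.94 -0.99  0.01] turn -0.0
```

```bash
python3 -m crank '[[[-0.01,-0.18,0],0],[[-0.05,-0.16,0],0],[[-0.06,-0.15,0],0],[[-0.1,-0.13,0],0],[[-0.11,-0.12,0],0],[[-0.14,-0.09,0],0],[[-0.14,-0.07,0],0],[[-0.13,-0.04,0],0],[[-0.13,0.01,0],0],[[-0.07,0,0],0],[[0,0,0],0],[[0,0,0],0]]' 0 8
python3 - <<'E'
from h import *
gom(30,-47,.062,-10.75)
E
```

```text
time: 28.28
ee_pos: [0.4877, 0.2092, 0.0622]
eef_rot: [0.996, -0.093, -0.0, -0.001]
ft_force: [2.7, 3.9, 0.8]
width: 0.0133
grip_force: 8.0
t 28.27 p [0.4877 0.2092 0.0622] psi -10.7 F [2.7 3.9 0.8] w 0.0133 g 8.0 | units [ 0.03 -0.    0.01] turn 0.01
```

```bash
python3 -m crank '[[[-0.06,0,0],0],[[-0.04,0,0],0],[[0,0,0],0]]'; python3 -m crank '[[[0,0,0],0],[[0,0,0],0],[[0,0,0],0],[[0,0,-0.5],0],[[0,0,-0.8],0],[[0,0,-0.8],0],[[0,0,-0.7],0],[[0,0,0],0]]' 0.35
python3 - <<'E'
from h import *
im=vision.camera("wrist"); t=vision.camera("scene"); tp=vision.camera("top")
gom(-18,0,.15)
A=cv2.resize(im[60:300,120:440,::-1],(400,300),interpolation=cv2.INTER_CUBIC)
B=cv2.resize(t[155:230,205:305,::-1],(400,300),interpolation=cv2.INTER_CUBIC)
C=cv2.resize(tp[165:240,185:285,::-1],(400,300),interpolation=cv2.INTER_CUBIC)
cv2.imwrite("pics/f.png",np.vstack([np.hstack([A,B]),np.hstack([C,C*0])]))
E
```

```text
time: 28.65
ee_pos: [0.4849, 0.2099, 0.0622]
eef_rot: [0.996, -0.093, 0.0, -0.001]
ft_force: [3.4, 4.3, -0.3]
width: 0.0134
grip_force: 8.0
time: 29.65
ee_pos: [0.4862, 0.2083, 0.1484]
eef_rot: [0.996, -0.094, 0.001, -0.001]
ft_force: [-0.1, 0.2, 0.5]
width: 0.0309
grip_force: 0.0
t 29.8 p [0.4848 0.2078 0.1456] psi -10.8 F [ 0.9 -0.  -0.2] w 0.0305 g 0.0 | units [-1.48 -1.63 -0.15] turn 0
```

View pics/f.png

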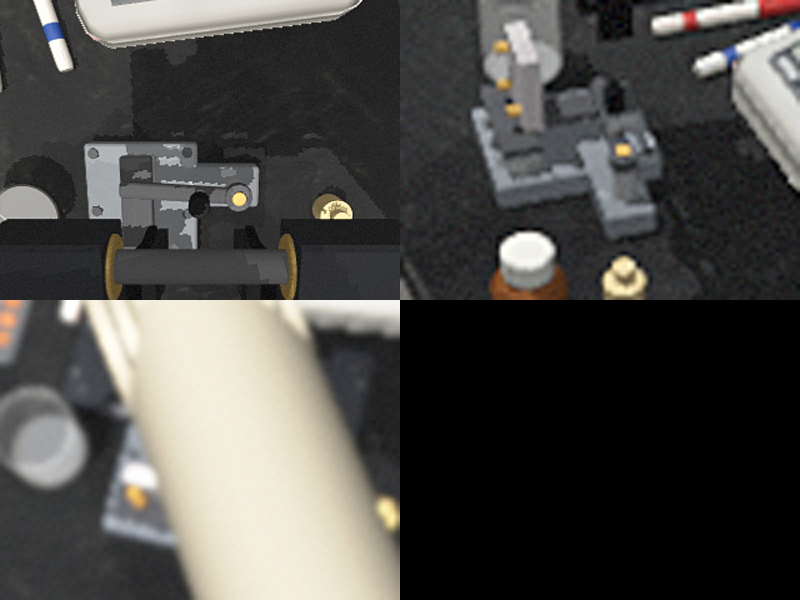

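The last views show the keeper arm lying across the mirror's base plate, from pivot (239,199) to tip (120,189), about 0.07 rad from closed. The mirror stands upright on the mount, and the weight stands upright on the bench at (333,208) of the wrist view.

```bash
python3 -m crank '[[[0,0,-0.5],0],[[0,0,0],0],[[0,0,0],0]]'; python3 -c "
from bench import r
print(r.close_job())"
```

```text
time: 30.18
ee_pos: [0.4852, 0.2079, 0.161]
eef_rot: [0.996, -0.094, -0.0, -0.0]
ft_force: [-0.7, -0.2, 0.2]
width: 0.0304
grip_force: 0.0
the job is handed in; nothing more can be done
None
```

The job is handed in at about 30 s of the 72 s allowed, with no verdict returned: by the last pictures and readings, the mirror sits in its three vees, the keeper is closed to about 0.07 rad, and the brass weight stands upright on the bench about 0.16 m from the seat.

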